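Shift the stone tumbler into its blue gear

ROBOT

A 6-joint arm with a two-finger parallel gripper is mounted at the origin on the work surface. World frame = base frame: x ahead of the robot, y to its left, z up, the work surface at z = 0. Lengths are in m, angles in rad, forces in N, time in s.
With the tool pointing down it reaches from about 0.3 to 0.875 m from the base axis. Payload 6.4 kg.
Tool frame: the origin (TCP) lies between the finger pads; the fingertips stand 14 mm ahead of it and the grasp point (between the pads) lies 5 mm behind it; z points along the fingers, y is the line along which they close (so a half turn about z gives the same grasp; the last joint's range is limited). The gripper opens to 88 mm and grips with 3 to 60 N. Pads are 18 mm wide; open, the fingers measure 123 mm over their backs; the gripper's body (75 mm by 187 mm) begins 45 mm behind the grasp point.
Start: joints at [-1.374, 0.181, 1.607, -0, 1.354, -0.206], TCP at [0.225, -0.529, 0.253] pointing down, gripper open.
Joint ranges: [-2.99, 2.99], [-0.89, 2.07], [0.3, 2.58], [-1.14, 4.28], [0, 2.63], [-3.12, 3.12]. Speed limits (rad/s): [2.57, 2.57, 3.01, 3.14, 3.14, 3.14].

INTERFACE

Orientations are given as a unit quaternion [x, y, z, w].
In Python, from plant import r gives the robot as it stands. The module is installed in compiled form; this text tells all that it offers.
- The arm moves only by the tool move_arm, never from a script. Its arguments are lists of equal length, an entry for each row: "delta_pos": the shift along the tool's x, y, z in m, a list of three; "turn": the turn, a rotation vector about the tool's x, y, z in degrees, a list of three; "hand": the finger opening in m, from 0 to 0.0881. In form: {"delta_pos": [[x, y, z], ...], "turn": [[wx, wy, wz], ...], "hand": [hand, ...]}. A call has 1 to 8 rows; each row shifts and turns the commanded pose from where the row before left it, along the tool's axes as they then stand; what a row does not reach is not made up. A row lasts 1/12 s, in which the tool goes at most 41.7 mm and 7.16 degrees, less where a joint would pass 70% of its speed; a pose out of reach is approached as far as the arm can. A call with a gripper value outside its range is refused whole. The fingers move at their own pace and stop on an object; "grip_force" is the grip in N (left out, the last holds). Time passes only in rows, so rows that do not move let the fingers close. It gives the time, the measured TCP pose, the force, the opening and the grip force at its end, in the units of the state.
- r.state(): the state, without advancing time (a new reading comes with each control period).
- r.grab_frame(name): name is "side" or "top"; returns (picture, depth): 384x512x3 uint8, red, green, blue; 384x512 float32, m along the optical axis (not along the pixel's ray), 0 where there is no reading.
- r.camera_model(name): a dict with "fx", "fy", "cx", "cy" (pixels), "R" (3x3) and "t" (3): a world point X has camera coordinates R X + t. Camera axes: x right, y down, z forward; pixel columns grow to the right and rows downward; lengths in m; the calibration is good to about 2 mm. A picture is of the moment at which its call begins. camera_model takes no time and is no camera call.
- r.sign_off(): hands the job in; it is judged then, once.
The state is a dict: "time": time; "joint_pos": joint angles; "qvel": joint speeds; "tau": joint torques, N m; "ee_pos": TCP position; "tool_rot": TCP orientation; "wrist_force": force on the tool from outside, world axes, zero at the start; "moment": the same for the moment, N m; "gripper_width": opening from 0.0 (shut) to 1.0 (fully open); "grip_force": force on a finger pad.
Only numpy, scipy, OpenCV 4.12 (cv2) and the standard library are available. Lean on these libraries where they do the work, as an engineer would, in place of code of your own. Each camera call takes 0.05 s, during which the arm holds its last target. There are 200 camera calls.

TASK

Change the gear of the bench stone tumbler: with closed fingertips, push its red-knobbed lever along the gate out of the middle slots, across the channel and fully home into the slot with the blue strips, without running it into a slot of another colour on the way. Only push the lever, never pinch or force it. Leave it there with the hand clear, and leave the cups, pots and other things around it where they are.

Things in the scene. Friction and masses are not known exactly. Their poses are not given: they have to be found in the camera images.
- tumbler: cream-coloured stone tumbler, fixed; origin at bench level under the centre of its shift gate; its x points away from the operator's side, y to its barrel, z up. Gear housing 190 x 190 mm, 114 mm high, centred on the origin; on its +y side (95 to 295 mm) a black barrel with yellow lid, top at 150 mm. On the housing a grey gate plate, 138 x 144 mm
- gate_center (a point): centre of the gate, on the plate's top, 122 mm above the bench. A cross channel runs along y; three slots along x cross it at y = -34, 0, +34 mm, all 16 mm wide, mouths rounded. The 10 mm stem goes 28 mm either way along a slot to its closed end. The channel ends at the outer slots: a lever pushed along y to its stop stands in line with the outer slot
- gimbal (a joint): fore-and-aft tilt of the lever (rad), 0 upright, positive leaning to tumbler +x; about +-0.26 home in a slot, within 0.03 of 0 in the cross channel. Pivot 15 mm above the bench under the gate's centre. Starts anywhere along the middle pair of slots. No spring: friction of 2 to 3 N at the knob, stays where left
- lever (a joint): sideways tilt of the lever (rad), 0 in the middle slots, positive leaning to the tumbler's +y; about +-0.31 in the outer slots
- knob_center (a point): centre of the lever's red knob, a cube 40 mm across its four black rubber side pads and 40 mm high, square to the tumbler when upright; 165 mm from the pivot, so 180 mm above the bench when upright; it travels about 43 mm either way in x and 51 mm either way in y
- stem_gate (a point): point on the steel stem, 113 mm from the pivot, that lies in the gate plate when the lever is in an outer slot; fully home it is within about 3 mm of that slot's mark (seen from above)
- mark_blue: pair of blue strips (28 x 9 mm each) on the gate plate at either side of one outer slot; origin in the middle of the slot, where the stem's axis stands when fully home; the four colours change places
- mark_yellow: pair of yellow strips (28 x 9 mm each) on the gate plate at either side of one outer slot; origin in the middle of the slot, where the stem's axis stands when fully home; the four colours change places
- mark_green: pair of green strips (28 x 9 mm each) on the gate plate at either side of one outer slot; origin in the middle of the slot, where the stem's axis stands when fully home; the four colours change places
- mark_white: pair of white strips (28 x 9 mm each) on the gate plate at either side of one outer slot; origin in the middle of the slot, where the stem's axis stands when fully home; the four colours change places
- pad_near: black rubber pad (3 mm thick, 32 mm wide, 34 mm high) on the tumbler's -x side of the knob; origin at its centre
- pad_far: black rubber pad (3 mm thick, 32 mm wide, 34 mm high) on the tumbler's +x side of the knob; origin at its centre
- pad_left: black rubber pad (3 mm thick, 32 mm wide, 34 mm high) on the tumbler's +y side of the knob; origin at its centre
- pad_right: black rubber pad (3 mm thick, 32 mm wide, 34 mm high) on the tumbler's -y side of the knob; origin at its centre
- cup_a: bystander: white paper cup with a wooden stirring stick (75 mm wide, 85 mm high, stick to 125 mm); origin at the centre of its underside
- cup_b: bystander: white paper cup with turquoise filling and a stirring stick (75 mm wide, 85 mm high, stick to 125 mm); origin at the centre of its underside
- pot_teal: bystander: small white pot of turquoise stones (48 mm wide, 38 mm high); origin at the centre of its underside
- pot_shell: bystander: small white pot of shells (48 mm wide, 38 mm high); origin at the centre of its underside
- phone: bystander: black phone lying flat (75 x 150 x 9 mm); origin at the centre of its underside
- dish: bystander: white dish with turquoise stones (124 mm wide, 12 mm high); origin at the centre of its underside
- brush: bystander: paint brush lying on the bench; origin near the middle of its length

How it is judged:
By the outcome, as a careful person would: the job done as asked, in the order asked, and still so for the second after the job is handed in, with the robot touching nothing.
It also fails if it takes over 51 s, if anything falls off the work surface, if the arm or the gripper's body presses on something with over 40 N, if the wrist force passes 120 N, or if a joint passes its speed limit or range.

## Working session

There is one attempt and no reset: what is moved stays moved. The work goes in short steps, Python scripts to look and compute and a tool call to move; the robot and the scene stay as the last step left them, time stands still between calls to the robot, and variables do not carry over. Pictures are saved under pics/ and viewed, at most 10 in all, crops included, and the job is handed in when it is done.

Besides the shell and the picture viewer there is one more tool, called after "Call:" as name(argument=value, ...) on one line, values as JSON. move_arm: Moves the arm, as the interface text tells. Its arguments: {"type":"object","properties":{"delta_pos":{"type":"array","items":{"type":"array","items":{"type":"number"}}},"turn":{"type":"array","items":{"type":"array","items":{"type":"number"}}},"hand":{"type":"array","items":{"type":"number"}},"grip_force":{"type":"number"}},"required":["delta_pos","turn","hand"]}

```bash
mkdir -p pics; python3 - <<'E'
from plant import r
import cv2,numpy as np
for n in("top","side"):
    p,d=r.grab_frame(n); np.savez(f"{n}0.npz",p=p,d=d); cv2.imwrite(f"pics/{n}0.png",p[:,:,::-1])
    c=r.camera_model(n); print(n,c)
print(r.state())
E
```

```text
top {'fx': 430.82338093684257, 'fy': 430.82338093684257, 'cx': 251.9056763600973, 'cy': 192.6225601117498, 'R': array([[-0.01846963, -0.99976746, -0.01113108],
       [-0.99683567,  0.01927407, -0.07711784],
       [ 0.07731445,  0.00967151, -0.99695985]]), 't': array([-0.04469985,  0.57334696,  1.07250809])}
side {'fx': 414.59332337937946, 'fy': 414.59332337937946, 'cx': 259.282831689039, 'cy': 186.0687905582604, 'R': array([[-0.99688107, -0.07826219, -0.01015639],
       [-0.04101788,  0.62376671, -0.78053355],
       [ 0.06742149, -0.77768253, -0.62503138]]), 't': array([0.56006713, 0.1792442 , 1.22855238])}
{'time': 0.1, 'joint_pos': array([-1.37429534e+00,  1.81463322e-01,  1.60786694e+00, -6.55869161e-06,
        1.35380326e+00, -2.06300237e-01]), 'qvel': array([-0.00125661, -0.00207947, -0.00210238, -0.00013019,  0.00022916,
       -0.00101351]), 'tau': array([ 6.44927040e-04, -4.34821379e+01, -3.42696583e+01,  7.05112796e-02,
        3.40722757e-02, -3.22442395e-05]), 'ee_pos': array([ 0.22532376, -0.52852941,  0.25192199]), 'tool_rot': array([ 9.79786926e-01,  2.00042462e-01,  5.72973189e-07, -7.70442227e-04]), 'wrist_force': array([ 1.00721885, -0.31864991,  0.81416463]), 'moment': array([-0.00719538,  0.0344398 ,  0.00398459]), 'grip_force': 0.0, 'gripper_width': 0.9998120395933566}
```

View pics/top0.png

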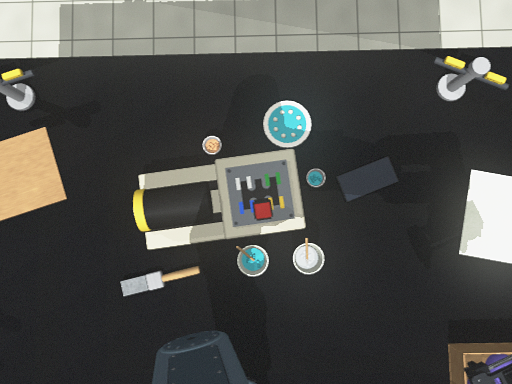

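View pics/side0.png

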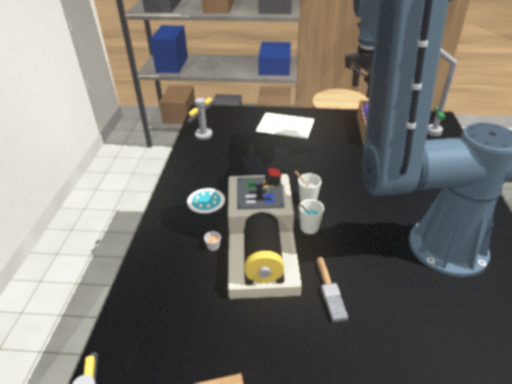

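The top view shows the gate at (260,195). Blue strips are lower-left around (245,206), white is upper-left, green upper-right and yellow lower-right. The red knob at (263,210) leans toward the operator. The side view agrees, and both cups stand on the operator's side.

```bash
cat > h.py <<'E'
from plant import r
import cv2,numpy as np
def ray(n,u,v,z):
    c=r.camera_model(n); d=c["R"].T@np.array([(u-c["cx"])/c["fx"],(v-c["cy"])/c["fy"],1]); o=-c["R"].T@c["t"]
    return o+d*(z-o[2])/d[2]
def masks(p):
    h=cv2.cvtColor(p,cv2.COLOR_RGB2HSV); H,S,V=cv2.split(h)
    return dict(red=((H<8)|(H>172))&(S>150)&(V>60),blue=(H>105)&(H<130)&(S>150)&(V>60),yellow=(H>18)&(H<32)&(S>140)&(V>90),
      green=(H>45)&(H<80)&(S>120)&(V>50),white=(S<25)&(V>195))
def blobs(m,box,amin=6):
    mm=np.zeros(m.shape,np.uint8); x0,y0,x1,y1=box; mm[y0:y1,x0:x1]=m[y0:y1,x0:x1]
    n,l,s,c=cv2.connectedComponentsWithStats(mm); return [(s[i,4],c[i],s[i,:4]) for i in range(1,n) if s[i,4]>=amin]
E
python3 - <<'E'
from h import *
p=np.load("top0.npz")["p"];d=np.load("top0.npz")["d"]
for k,m in masks(p).items():
    for a,c,s in blobs(m,(225,160,296,232)):
        print(k,a,c.round(1),s,ray("top",*c,.199 if k=="red" else .123).round(4), d[int(c[1]),int(c[0])])
# housing/plate by height
c=r.camera_model("top");v,u=np.mgrid[:384,:512];P=np.stack([(u-c["cx"])/c["fx"]*d,(v-c["cy"])/c["fy"]*d,d],-1)
W=(P-c["t"])@c["R"]
for lo,hi in((.105,.13),(.116,.13),(.165,.21)):
    m=((W[...,2]>lo)&(W[...,2]<hi)&(u>205)&(u<310)&(v>140)&(v<250)).astype(np.uint8)
    cs=max(cv2.findContours(m,0,2)[0],key=cv2.contourArea); q=cv2.minAreaRect(W[...,:2][m>0].astype(np.float32)); print(lo,q,W[m>0].mean(0),np.median(W[m>0][:,2]))
# other tall things
for nm,(a,b) in dict(cupteal=(253,262),cupwhite=(308,259)).items():
    print(nm,ray("top",a,b,.085))
cv2.imwrite("pics/crop0.png",cv2.resize(p[150:245,205:315,::-1],None,fx=7,fy=6,interpolation=cv2.INTER_CUBIC)[:600,:800])
E
```

```text
red 227 [262.2 210.1] [254 202  17  17] [ 0.5212 -0.0785  0.199 ] 0.91695404
blue 32 [251.5 205.6] [250 200   4  12] [ 0.5347 -0.055   0.123 ] 0.99067295
blue 44 [241.2 207.6] [239 202   5  12] [ 0.5305 -0.0312  0.123 ] 0.98823506
yellow 43 [281.1 201.7] [279 196   5  12] [ 0.5424 -0.1232  0.123 ] 0.9906237
yellow 22 [270.9 201.6] [268 198   5  11] [ 0.543  -0.0998  0.123 ] 0.92411405
green 37 [277.6 178. ] [276 172   5  12] [ 0.5973 -0.1165  0.123 ] 0.9939044
green 37 [266.8 179.4] [265 174   5  12] [ 0.5946 -0.0915  0.123 ] 0.9950265
white 40 [248.6 181.8] [246 176   6  12] [ 0.5898 -0.0492  0.123 ] 0.9931026
white 41 [237.4 183.3] [235 178   5  12] [ 0.5867 -0.0235  0.123 ] 0.997412
white 269 [280.5 226.2] [261 217  35  15] [ 0.4862 -0.1205  0.123 ] 0.9975736
0.105 ((0.5439861416816711, -0.05803621560335159), (0.22868852317333221, 0.22519928216934204), 6.091797828674316) [ 0.56434857 -0.07146155  0.11721194] 0.11626667289339516
0.116 ((0.5459319353103638, -0.058531254529953), (0.21607650816440582, 0.22503510117530823), 5.6309943199157715) [ 0.56704708 -0.07083877  0.12108551] 0.12139083710292861
0.165 ((0.5249843001365662, -0.07778099179267883), (0.0460142120718956, 0.03959933668375015), 6.956343173980713) [ 0.52393361 -0.07793572  0.19171566] 0.19300483872785934
cupteal [ 0.40299858 -0.05568895  0.085     ]
cupwhite [ 0.40773646 -0.18570033  0.085     ]
```

View pics/crop0.png

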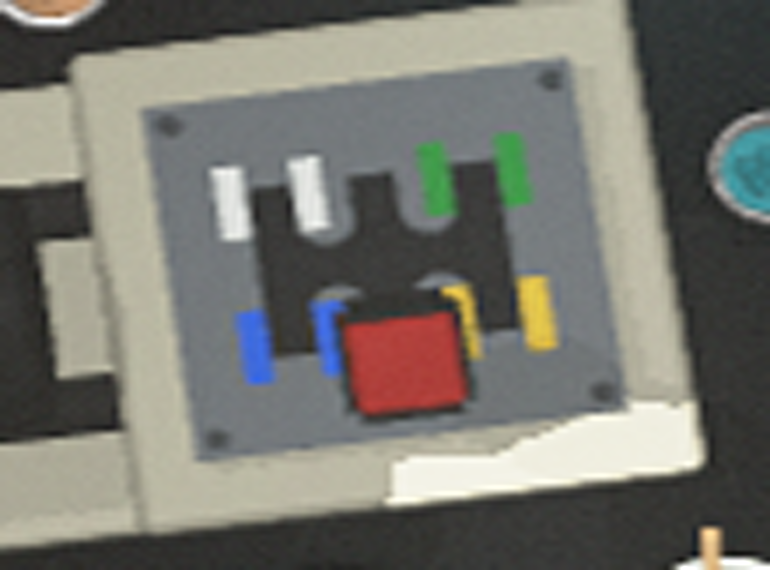

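The blue slot is at tumbler (-x, +y), centred at world (0.5325, -0.043). The gate centre is (0.564, -0.074) and the yaw is about 7°. The knob is home at -x in the middle pair. The plan has three pushes: +x to upright, +y to the stop, then -x home. I'll align the tool with the tumbler, close the fingers and approach the near side.

Call:
move_arm(delta_pos=[[0, 0, 0], [0, 0, 0], [0, 0, 0], [0, 0, 0], [0.025, -0.03, 0], [0.025, -0.03, 0], [0.025, -0.03, 0], [0.025, -0.03, 0]], turn=[[0, 0, 4], [0, 0, 4], [0, 0, 4], [0, 0, 4], [0, 0, 0], [0, 0, 0], [0, 0, 0], [0, 0, 0]], hand=[0, 0, 0, 0, 0, 0, 0, 0], grip_force=5)

```text
time: 0.77
ee_pos: [0.3102, -0.3959, 0.2521]
tool_rot: [0.998, 0.061, -0.0, -0.001]
wrist_force: [0.6, -0.5, 0.4]
gripper_width: 0.422
grip_force: 0.0
```

Call:
move_arm(delta_pos=[[0.025, -0.034, 0], [0.025, -0.034, 0], [0.025, -0.034, 0], [0.025, -0.034, 0], [0.025, -0.034, 0], [0.025, -0.034, 0], [0.025, -0.034, 0], [0.02, -0.034, 0]], turn=[[0, 0, 0], [0, 0, 0], [0, 0, 0], [0, 0, 0], [0, 0, 0], [0, 0, 0], [0, 0, 0], [0, 0, 0]], hand=[0, 0, 0, 0, 0, 0, 0, 0])

```text
time: 1.43
ee_pos: [0.4688, -0.1048, 0.2526]
tool_rot: [0.998, 0.062, 0.0, 0.0]
wrist_force: [-0.1, -1.1, -0.2]
gripper_width: 0.005
grip_force: 0.0
```

```bash
cat >> h.py <<'E'
G=np.array([.5644,-.0736]); a=np.radians(7.0); T=np.array([[np.cos(a),np.sin(a)],[-np.sin(a),np.cos(a)]])
def tf(p): return T@(np.asarray(p)[:2]-G)
def tell(name=None):
    s=r.state(); from scipy.spatial.transform import Rotation as R
    M=R.from_quat(s["tool_rot"]).as_matrix()
    print("t",s["time"],"tcp",(tf(s["ee_pos"])*1e3).round(1),(s["ee_pos"][2]*1e3).round(1),"yaw",np.degrees(np.arctan2(M[1,0],M[0,0])).round(2),"zax",M[:,2].round(3),"F",(T@s["wrist_force"][:2]).round(1),s["wrist_force"][2].round(1),"w",s["gripper_width"])
    p,d=r.grab_frame("top"); bl=blobs(masks(p)["red"],(225,150,296,240),4)
    for A,c,b in bl: print("red",A,c.round(1),b,(tf(ray("top",*c,.197))*1e3).round(1))
    if name: cv2.imwrite(f"pics/{name}.png",cv2.resize(p[130:245,195:325,::-1],None,fx=5,fy=5,interpolation=cv2.INTER_CUBIC))
    return p,d
E
python3 -c "
from h import *
tell()"
```

```text
t 1.4333 tcp [-98.7 -19.3] 252.6 yaw 7.09 zax [ 0. -0. -1.] F [-0.2 -1.1] -0.2 w 0.0051800667367960665
red 8 [263.8 213.8] [262 211   4   7] [-51.7  -1.7]
```

Call:
move_arm(delta_pos=[[0, -0.018, 0], [0, 0, 0.027], [0, 0, 0.027], [0, 0, 0.027], [0, 0, 0], [0, 0, 0]], turn=[[0, 0, 0], [0, 0, 0], [0, 0, 0], [0, 0, 0], [0, 0, 0], [0, 0, 0]], hand=[0, 0, 0, 0, 0, 0])

```text
time: 1.98
ee_pos: [0.4646, -0.0887, 0.1706]
tool_rot: [0.998, 0.062, -0.002, -0.001]
wrist_force: [0.3, 0.1, 1.0]
gripper_width: 0.002
grip_force: 0.0
```

```bash
python3 -c "
from h import *
tell()
p,d=r.grab_frame('side'); cv2.imwrite('pics/s1.png',cv2.resize(p[130:250,200:350,::-1],None,fx=5,fy=5,interpolation=cv2.INTER_CUBIC))"
```

```text
t 1.9833 tcp [-100.9   -2.8] 170.6 yaw 7.07 zax [-0.004  0.002 -1.   ] F [0.4 0. ] 1.0 w 0.002133545164488475
red 32 [265.5 204.2] [260 202  10   6] [-32.2  -8.2]
```

View pics/s1.png

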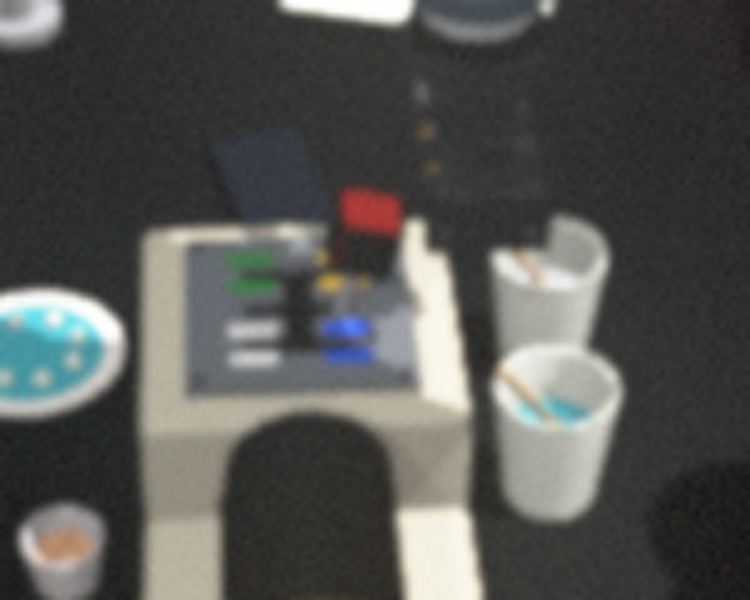

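The side view shows the knob (370,210) leaning toward the operator and the hand standing to its right, at its near side. I'll measure the finger's outline from depth before pushing.

```bash
cat >> h.py <<'E'
def cloud(n):
    p,d=r.grab_frame(n); c=r.camera_model(n); v,u=np.mgrid[:384,:512]
    P=np.stack([(u-c["cx"])/c["fx"]*d,(v-c["cy"])/c["fy"]*d,d],-1); W=(P-c["t"])@c["R"]
    X=np.concatenate([(W[...,:2]-G)@T.T,W[...,2:]],-1)*1e3; X[d==0]=1e6
    return p,X
E
python3 - <<'E'
from h import *
tell()
p,X=cloud('side')
for lo in range(140,260,8):
    m=(X[...,2]>lo)&(X[...,2]<=lo+8)&(abs(X[...,1])<60)&(X[...,0]>-180)&(X[...,0]<60)
    k=X[m]
    if len(k): 
        h=np.histogram(k[:,0],bins=np.arange(-180,61,10))[0]; print(lo,len(k),h, np.round(np.median(k[:,1])))
E
```

```text
t 2.0833 tcp [-99.1  -4. ] 173.1 yaw 7.07 zax [ 0.001 -0.001 -1.   ] F [-0.9  0.7] -0.1 w 0.006959275599903797
red 28 [265.6 204.1] [260 202  10   6] [-31.9  -8.6]
140 5 [0 0 0 0 0 0 0 0 0 0 0 0 0 0 3 2 0 0 0 0 0 0 0 0] 5.0
148 2 [0 0 0 0 0 0 0 0 0 0 0 0 0 2 0 0 0 0 0 0 0 0 0 0] 19.0
156 25 [0 0 0 0 0 0 0 1 0 0 0 0 3 9 3 6 3 0 0 0 0 0 0 0] 18.0
164 44 [0 0 0 0 0 0 0 1 4 1 0 0 4 8 9 9 8 0 0 0 0 0 0 0] 18.0
172 38 [ 0  0  0  0  0  0  0  0  0  0  0  0  5 10  6 11  6  0  0  0  0  0  0  0] 18.0
180 50 [ 0  0  0  0  0  0  0  0  0  0  0  4 16 11  7 10  2  0  0  0  0  0  0  0] 18.0
188 91 [ 0  0  0  0  0  0  0  0  0  0  0  0 15 27 24 25  0  0  0  0  0  0  0  0] 4.0
196 12 [0 0 0 0 0 0 0 0 0 0 0 0 0 1 6 5 0 0 0 0 0 0 0 0] 7.0
220 1 [0 0 0 0 0 0 0 0 0 0 0 1 0 0 0 0 0 0 0 0 0 0 0 0] -23.0
228 10 [ 0  0  0  0  0  0  0  0  0  0  0 10  0  0  0  0  0  0  0  0  0  0  0  0] 17.0
236 48 [ 0  0  0  0  4  4  1  0  0  0 17 22  0  0  0  0  0  0  0  0  0  0  0  0] -11.0
244 58 [ 0  0  0  0  3 14  0  0  0  0 21 20  0  0  0  0  0  0  0  0  0  0  0  0] 9.0
252 25 [0 0 0 0 0 0 2 7 7 5 4 0 0 0 0 0 0 0 0 0 0 0 0 0] 43.0
```

Call:
move_arm(delta_pos=[[0.008, -0.003, 0], [0.008, 0, 0], [0.006, 0, 0], [0.005, 0, 0], [0.005, 0, 0], [0.005, 0, 0], [0.005, 0, 0], [0, 0, 0]], turn=[[0, 0, 0], [0, 0, 0], [0, 0, 0], [0, 0, 0], [0, 0, 0], [0, 0, 0], [0, 0, 0], [0, 0, 0]], hand=[0, 0, 0, 0, 0, 0, 0, 0])

```text
time: 2.85
ee_pos: [0.5079, -0.0808, 0.1716]
tool_rot: [0.998, 0.062, 0.0, -0.0]
wrist_force: [-1.8, -0.9, 0.1]
gripper_width: 0.001
grip_force: 0.9
```

```bash
cat >> h.py <<'E'
def knob():
    "red pixels of the knob from the side camera, tumbler mm"
    p,X=cloud('side'); m=masks(p)["red"].copy(); m[:, :215]=0; m[:,320:]=0; m[:140]=0; m[250:]=0
    b=max(blobs(m,(215,140,320,250)),key=lambda t:t[0]); k=X[m&(X[...,2]>150)&(X[...,2]<215)]; k=k[k[:,2]>185-15]
    print("side knob red",b[0],b[1].round(1),b[2],"median",np.median(k,0).round(1),"x",np.percentile(k[:,0],[3,97]).round(1),"y",np.percentile(k[:,1],[3,97]).round(1), "ray198",(tf(ray("side",*b[1],.198))*1e3).round(1))
E
python3 -c "
from h import *
tell();knob()"
```

```text
t 2.85 tcp [-57.   -0.3] 171.6 yaw 7.09 zax [ 0.  0. -1.] F [-1.9 -0.7] 0.1 w 0.0009738124007245802
side knob red 35 [265.6 171.1] [263 168   6   7] median [-17.3   1.6 197.1] x [-24.   -9.7] y [-11.7  15.7] ray198 [-16.9   2.6]
```

Call:
move_arm(delta_pos=[[0.005, 0, 0], [0.005, 0, 0], [0.005, 0, 0], [0.005, 0, 0], [0.003, 0, 0], [0, 0, 0]], turn=[[0, 0, 0], [0, 0, 0], [0, 0, 0], [0, 0, 0], [0, 0, 0], [0, 0, 0]], hand=[0, 0, 0, 0, 0, 0])

```text
time: 3.45
ee_pos: [0.5308, -0.078, 0.1717]
tool_rot: [0.998, 0.062, 0.0, 0.0]
wrist_force: [-1.7, -0.8, 1.3]
gripper_width: 0.003
grip_force: 0.7
```

```bash
python3 -c "
from h import *
tell();knob()"
```

```text
t 3.45 tcp [-33.9  -0.3] 171.7 yaw 7.09 zax [ 0.001 -0.    -1.   ] F [-1.8 -0.6] 1.3 w 0.0026771949065302883
side knob red 34 [257.2 171. ] [255 168   6   7] median [  7.5   0.2 198.1] x [ 1.3 13.8] y [-14.8  13.7] ray198 [7.2 1. ]
```

Call:
move_arm(delta_pos=[[-0.015, 0, 0], [-0.025, 0, 0], [-0.01, 0.025, 0], [-0.01, 0.04, 0], [0, 0, 0], [0, 0, 0]], turn=[[0, 0, 0], [0, 0, 0], [0, 0, 0], [0, 0, 0], [0, 0, 0], [0, 0, 0]], hand=[0, 0, 0, 0, 0, 0])

```text
time: 4.05
ee_pos: [0.4784, -0.1517, 0.1719]
tool_rot: [0.998, 0.06, 0.001, 0.0]
wrist_force: [-0.3, 0.4, 0.1]
gripper_width: 0.003
grip_force: 0.0
```

```bash
python3 -c "
from h import *
tell('t2');knob()"
```

```text
t 4.05 tcp [-94.9 -67. ] 171.9 yaw 6.87 zax [ 0.001 -0.    -1.   ] F [-0.3  0.5] 0.1 w 0.0034871788414578596
red 225 [259.7 191.8] [252 184  17  17] [-4.2  0.2]
side knob red 78 [260.4 171.1] [255 168  12   7] median [ -1.5   1.6 197.9] x [-17.9  13.5] y [-15.4  16.2] ray198 [-1.9  1.7]
```

View pics/t2.png

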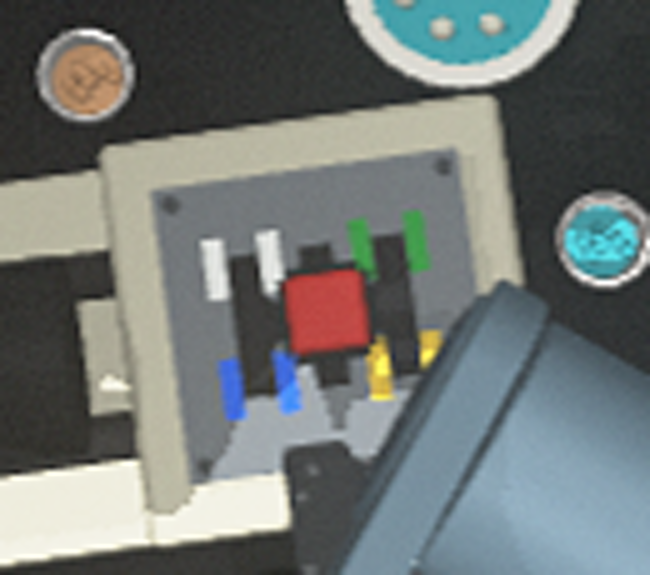

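The top view shows the knob at (327,312) in the crop, upright in the channel within a few mm, and the hand well clear of it. Next I move to the right side, slightly lower, and push +y.

Call:
move_arm(delta_pos=[[0.03, 0, 0.002], [0.03, 0, 0.003], [0.033, 0, 0.003], [0, -0.01, 0], [0, -0.01, 0], [0, -0.006, 0], [0, -0.006, 0], [0, 0, 0]], turn=[[0, 0, 0], [0, 0, 0], [0, 0, 0], [0, 0, 0], [0, 0, 0], [0, 0, 0], [0, 0, 0], [0, 0, 0]], hand=[0, 0, 0, 0, 0, 0, 0, 0])

```text
time: 4.82
ee_pos: [0.566, -0.1053, 0.1641]
tool_rot: [0.998, 0.062, 0.0, 0.0]
wrist_force: [-0.2, -0.9, -0.8]
gripper_width: 0.006
grip_force: 0.3
```

```bash
python3 -c "
from h import *
tell();knob()"
```

```text
t 4.8167 tcp [ -2.3 -31.6] 164.1 yaw 7.15 zax [ 0. -0. -1.] F [-0.3 -0.8] -0.8 w 0.006356825570548505
red 9 [251.2 194.8] [250 193   3   5] [-7.9 19. ]Traceback (most recent call last):
  File "<string>", line 3, in <module>
    tell();knob()
           ~~~~^^
  File "h.py", line 31, in knob
    b=max(blobs(m,(215,140,320,250)),key=lambda t:t[0]); k=X[m&(X[...,2]>150)&(X[...,2]<215)]; k=k[k[:,2]>185-15]
ValueError: max() iterable argument is empty
```

Call:
move_arm(delta_pos=[[0, -0.005, 0], [0, -0.005, 0], [0, -0.005, 0], [0, -0.005, 0], [0, 0, 0]], turn=[[0, 0, 0], [0, 0, 0], [0, 0, 0], [0, 0, 0], [0, 0, 0]], hand=[0, 0, 0, 0, 0])

```text
time: 5.33
ee_pos: [0.5642, -0.0861, 0.1639]
tool_rot: [0.998, 0.062, 0.0, -0.0]
wrist_force: [-1.0, -1.5, 1.6]
gripper_width: 0.004
grip_force: 0.9
```

```bash
python3 -c "
from h import *
tell('t3');cv2.imwrite('pics/s3.png',cv2.resize(r.grab_frame('side')[0][130:250,200:350,::-1],None,fx=5,fy=5))"
```

```text
t 5.3333 tcp [ -1.7 -12.4] 163.9 yaw 7.11 zax [ 0.  0. -1.] F [-1.1 -1.4] 1.6 w 0.0044755932110754695
red 4 [241.5 197. ] [241 196   2   3] [-9.7 40.2]
```

View pics/s3.png

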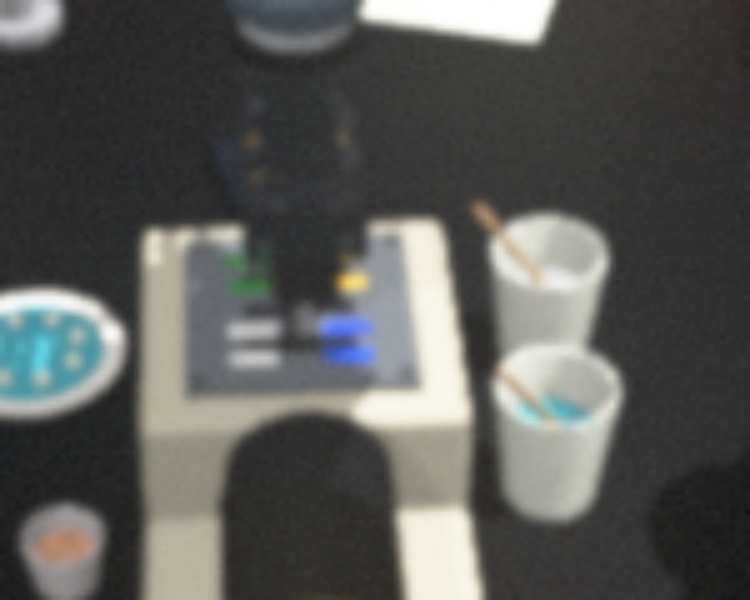

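The side view shows the stem around (305,320), travelling in the channel toward the white/blue slot line.

Call:
move_arm(delta_pos=[[0, -0.005, 0], [0, -0.005, 0], [0, -0.005, 0], [0, -0.004, 0], [0, 0, 0]], turn=[[0, 0, 0], [0, 0, 0], [0, 0, 0], [0, 0, 0], [0, 0, 0]], hand=[0, 0, 0, 0, 0])

```text
time: 5.85
ee_pos: [0.5615, -0.0669, 0.1633]
tool_rot: [0.998, 0.062, -0.0, -0.0]
wrist_force: [0.5, -2.0, -0.2]
gripper_width: 0.003
grip_force: 0.6
```

Call:
move_arm(delta_pos=[[0, -0.003, 0], [0, 0, 0]], turn=[[0, 0, 0], [0, 0, 0]], hand=[0, 0])

```text
time: 6.02
ee_pos: [0.5614, -0.0645, 0.1636]
tool_rot: [0.998, 0.062, -0.0, -0.0]
wrist_force: [-0.6, -1.0, -1.9]
gripper_width: 0.007
grip_force: 0.8
```

```bash
python3 -c "
from h import *
tell()"
```

```text
t 6.0167 tcp [-1.9  9.4] 163.6 yaw 7.1 zax [-0.001  0.    -1.   ] F [-0.7 -0.9] -1.9 w 0.006884763700730785
```

Not at the stop yet, so I'll creep until the force rises.

Call:
move_arm(delta_pos=[[0, -0.003, 0], [0, 0, 0]], turn=[[0, 0, 0], [0, 0, 0]], hand=[0, 0])

```text
time: 6.23
ee_pos: [0.5611, -0.0618, 0.1637]
tool_rot: [0.998, 0.062, -0.0, -0.0]
wrist_force: [-0.2, -1.8, -0.8]
gripper_width: 0.002
grip_force: 0.8
```

Call:
move_arm(delta_pos=[[0, -0.002, 0], [0, 0, 0]], turn=[[0, 0, 0], [0, 0, 0]], hand=[0, 0])

```text
time: 6.4
ee_pos: [0.5609, -0.0599, 0.1637]
tool_rot: [0.998, 0.062, -0.0, -0.0]
wrist_force: [-0.9, -2.4, -1.0]
gripper_width: 0.006
grip_force: 0.9
```

Call:
move_arm(delta_pos=[[0, -0.002, 0], [0, 0, 0]], turn=[[0, 0, 0], [0, 0, 0]], hand=[0, 0])

```text
time: 6.57
ee_pos: [0.5608, -0.0587, 0.1637]
tool_rot: [0.998, 0.062, 0.0, 0.001]
wrist_force: [0.3, -4.9, -2.7]
gripper_width: 0.008
grip_force: 2.5
```

Force rose to 5 N with the motion lagging, so the lever is at its stop. Back off, look, then go round to the far side.

Call:
move_arm(delta_pos=[[0, 0.01, 0], [0, 0.025, 0], [0, 0.025, 0], [0.035, 0, 0], [0.035, 0, 0], [0.02, 0, 0], [0, 0, 0], [0, 0, 0]], turn=[[0, 0, 0], [0, 0, 0], [0, 0, 0], [0, 0, 0], [0, 0, 0], [0, 0, 0], [0, 0, 0], [0, 0, 0]], hand=[0, 0, 0, 0, 0, 0, 0, 0])

```text
time: 7.23
ee_pos: [0.6577, -0.1065, 0.1632]
tool_rot: [0.998, 0.062, -0.0, -0.0]
wrist_force: [0.2, 0.3, 0.0]
gripper_width: 0.002
grip_force: 0.0
```

```bash
python3 -c "
from h import *
tell('t4');knob()"
```

```text
t 7.2333 tcp [ 88.6 -44. ] 163.2 yaw 7.12 zax [-0.001  0.001 -1.   ] F [0.3 0.3] 0.0 w 0.002323074185164901
side knob red 94 [260.9 186.8] [256 183  11   9] median [ -0.6  61.2 187.6] x [-15.   13.2] y [49.4 74.6] ray198 [-0.1 74.3]
```

View pics/t4.png

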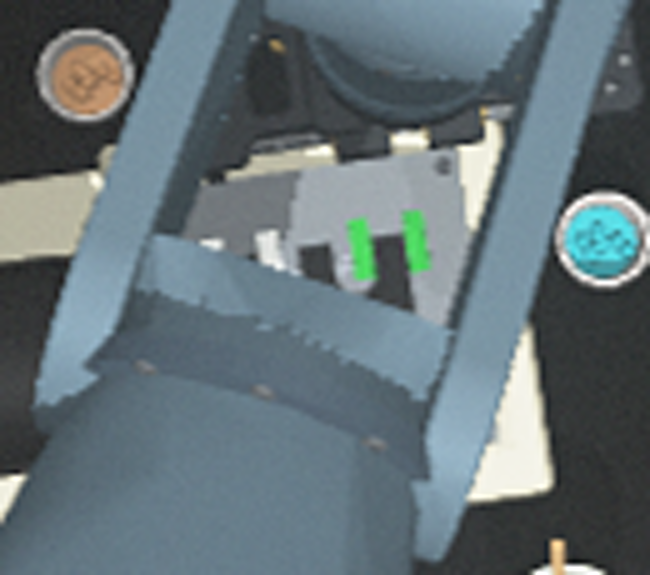

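The top view is blocked by the arm, but the side camera puts the knob top at (-0.6, 61, 188) mm. That is the outer +y line with the lever upright in x. Going to the far side and pushing -x.

Call:
move_arm(delta_pos=[[0, -0.032, 0], [0, -0.032, 0], [0, -0.031, 0], [-0.02, 0, 0], [-0.02, 0, 0], [-0.01, 0, 0], [0, 0, 0], [0, 0, 0]], turn=[[0, 0, 0], [0, 0, 0], [0, 0, 0], [0, 0, 0], [0, 0, 0], [0, 0, 0], [0, 0, 0], [0, 0, 0]], hand=[0, 0, 0, 0, 0, 0, 0, 0])

```text
time: 8.0
ee_pos: [0.5955, -0.0186, 0.1642]
tool_rot: [0.998, 0.061, 0.0, 0.0]
wrist_force: [-0.9, -0.3, 0.2]
gripper_width: 0.006
grip_force: 0.0
```

Call:
move_arm(delta_pos=[[-0.005, 0, 0], [-0.005, 0, 0], [-0.005, 0, 0], [-0.005, 0, 0], [-0.005, 0, 0], [0, 0, 0]], turn=[[0, 0, 0], [0, 0, 0], [0, 0, 0], [0, 0, 0], [0, 0, 0], [0, 0, 0]], hand=[0, 0, 0, 0, 0, 0])

```text
time: 8.5
ee_pos: [0.5709, -0.0217, 0.1641]
tool_rot: [0.998, 0.062, 0.0, 0.0]
wrist_force: [1.8, -0.3, 0.9]
gripper_width: 0.005
grip_force: 0.9
```

```bash
python3 -c "
from h import *
tell();knob()"
```

```text
t 8.5 tcp [12.7 50.7] 164.1 yaw 7.08 zax [ 0. -0. -1.] F [ 1.7 -0.5] 0.9 w 0.004527950657737179
red 85 [234.8 207. ] [228 204  14   7] [-28.8  57.2]
side knob red 24 [270.9 185.7] [269 182   4   9] median [-29.1  57.9 186.9] x [-32.4 -25.8] y [42.8 68.7] ray198 [-27.9  70.9]
```

Moving as expected. Next 16 mm, then creep.

Call:
move_arm(delta_pos=[[-0.005, 0, 0], [-0.005, 0, 0], [-0.005, 0, 0], [-0.003, 0, 0], [0, 0, 0]], turn=[[0, 0, 0], [0, 0, 0], [0, 0, 0], [0, 0, 0], [0, 0, 0]], hand=[0, 0, 0, 0, 0])

```text
time: 9.02
ee_pos: [0.5526, -0.0242, 0.1634]
tool_rot: [0.998, 0.062, -0.0, 0.0]
wrist_force: [3.0, -0.9, 0.2]
gripper_width: 0.006
grip_force: 1.3
```

Call:
move_arm(delta_pos=[[-0.002, 0, 0], [0, 0, 0]], turn=[[0, 0, 0], [0, 0, 0]], hand=[0, 0])

```text
time: 9.18
ee_pos: [0.5519, -0.0243, 0.1637]
tool_rot: [0.998, 0.062, 0.001, 0.0]
wrist_force: [6.3, -1.2, -2.6]
gripper_width: 0.007
grip_force: 3.3
```

Call:
move_arm(delta_pos=[[-0.002, 0, 0], [0, 0, 0]], turn=[[0, 0, 0], [0, 0, 0]], hand=[0, 0])

```text
time: 9.35
ee_pos: [0.5513, -0.0245, 0.1639]
tool_rot: [0.998, 0.061, 0.003, 0.0]
wrist_force: [12.1, -0.5, -7.1]
gripper_width: 0.009
grip_force: 5.9
```

Force reached 12 N against the end of the slot. Now back off and verify.

Call:
move_arm(delta_pos=[[0.01, 0, 0], [0.02, 0, 0], [0.03, 0, 0], [0.03, 0, 0], [0, 0, -0.035], [0, 0, -0.035], [0, 0, -0.02], [0, 0, 0]], turn=[[0, 0, 0], [0, 0, 0], [0, 0, 0], [0, 0, 0], [0, 0, 0], [0, 0, 0], [0, 0, 0], [0, 0, 0]], hand=[0, 0, 0, 0, 0, 0, 0, 0])

```text
time: 10.02
ee_pos: [0.6404, -0.0133, 0.2585]
tool_rot: [0.998, 0.062, 0.003, 0.001]
wrist_force: [0.6, -0.4, 1.0]
gripper_width: 0.007
grip_force: 0.0
```

Call:
move_arm(delta_pos=[[0, 0.035, 0], [0, 0.035, 0], [0, 0.035, 0], [0, 0.035, 0], [0, 0.035, 0], [0, 0.035, 0], [0, 0.035, 0], [0, 0, 0]], turn=[[0, 0, 0], [0, 0, 0], [0, 0, 0], [0, 0, 0], [0, 0, 0], [0, 0, 0], [0, 0, 0], [0, 0, 0]], hand=[0, 0, 0, 0, 0, 0, 0, 0])

```text
time: 10.68
ee_pos: [0.6671, -0.2626, 0.2513]
tool_rot: [0.998, 0.059, -0.002, 0.0]
wrist_force: [0.8, 0.1, -0.3]
gripper_width: 0.004
grip_force: 0.0
```

```bash
python3 -c "
from h import *
tell('t5');knob()
p=r.grab_frame('top')[0]
for n,(a,b) in dict(ct=(253,262),cw=(308,259),dish=(288,124),shell=(212,145),teal=(316,178),phone=(367,178)).items():
    q=np.load('top0.npz')['p']; print(n,np.abs(p[b-14:b+14,a-14:a+14].astype(int)-q[b-14:b+14,a-14:a+14]).mean().round(1))"
```

```text
t 10.6833 tcp [  78.9 -200.1] 251.3 yaw 6.75 zax [-0.004 -0.001 -1.   ] F [ 0.9 -0. ] -0.3 w 0.00431884687409442
red 214 [235.4 214.1] [228 207  16  15] [-43.9  58. ]
side knob red 108 [274.9 187.7] [270 182  11  12] median [-39.8  62.  183.1] x [-54.3 -26. ] y [45.8 75.1] ray198 [-38.3  80.3]
ct 49.3
cw 72.4
dish 15.1
shell 18.7
teal 63.0
phone 56.2
```

View pics/t5.png

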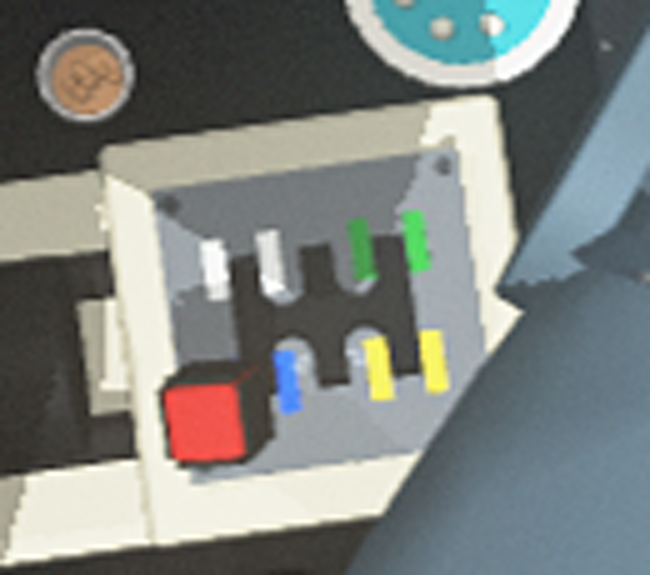

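The top view shows the knob at (205,422) in the crop, leaning over the blue slot with the hand clear. The other strips are free. The average differences for the nearby objects come from lighting and arm shadow. I'll check how far home it is by triangulating the knob top and comparing with the start.

```bash
python3 - <<'E'
from h import *
def Pm(n):
    c=r.camera_model(n); return np.array([[c["fx"],0,c["cx"]],[0,c["fy"],c["cy"]],[0,0,1]])@np.c_[c["R"],c["t"]]
def cen(p,n):
    m=masks(p)["red"]; box=(220,150,296,245) if n=="top" else (225,140,320,250)
    b=max(blobs(m,box),key=lambda t:t[0]); return b[1],b[0]
S={"start":(np.load("top0.npz")["p"],np.load("side0.npz")["p"]),"now":(r.grab_frame("top")[0],r.grab_frame("side")[0])}
for k,(t,s) in S.items():
    (a,A),(b,B)=cen(t,"top"),cen(s,"side")
    X=cv2.triangulatePoints(Pm("top"),Pm("side"),a.reshape(2,1),b.reshape(2,1))[:,0]; X=X[:3]/X[3]
    x,y=tf(X)*1e3; z=X[2]*1e3
    print(k,A,B,"top centre",round(x,1),round(y,1),round(z,1),"pitch",np.arctan2(x,z-15).round(3),"roll",np.arctan2(y,z-15).round(3))
# marks re-measured
p=S["now"][0]
for c in("blue","yellow","green","white"):
    print(c,[(a,(tf(ray("top",*q,.123))*1e3).round(1)) for a,q,_ in blobs(masks(p)[c],(225,160,296,215),15)])
p5=p[165:245,205:300,::-1]; q=S["now"][1][150:240,220:320,::-1]
f=lambda i:cv2.resize(i,(400,400),interpolation=cv2.INTER_CUBIC)
cv2.imwrite("pics/end.png",np.hstack([f(p5),f(q)]))
E
```

```text
start 227 68 top centre -42.2 0.2 191.9 pitch -0.234 roll 0.001
now 215 110 top centre -41.8 58.8 180.1 pitch -0.248 roll 0.342
blue [(np.int32(35), array([-27.7,  21.3]))]
yellow [(np.int32(40), array([-28.2, -46.5])), (np.int32(41), array([-28. , -21.9]))]
green [(np.int32(45), array([ 27.7, -46.9])), (np.int32(35), array([ 27.3, -21.5]))]
white [(np.int32(165), array([ 41.5, -80.1])), (np.int32(115), array([ 8., 76.])), (np.int32(42), array([27.5, 21.2])), (np.int32(48), array([28.7, 47.3]))]
```

View pics/end.png

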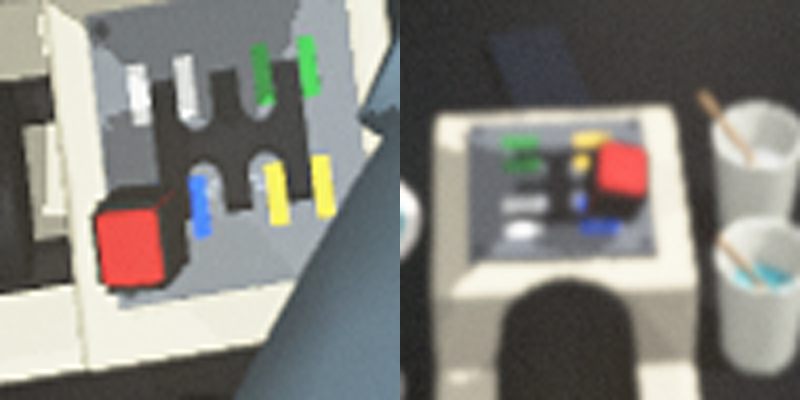

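The knob pitch reads -0.25 rad. The fingertip's stop position matches the fully-home geometry (predicted contact -18.5 mm, measured -18), and force rose hard to 12 N there. The lever is home, the hand is clear, and the cups and pots have not moved in the final images.

```bash
python3 -c "
from plant import r
print(r.sign_off())"
```

```text
the job is handed in; nothing more can be done
None
```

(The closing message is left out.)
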